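# Lay the coin trays down on their bases

## Robot

A 7-joint arm with a two-finger parallel gripper is mounted at the origin on the work surface. World frame = base frame: x ahead of the robot, y to its left, z up, the work surface at z = 0. Lengths are in m, angles in rad, forces in N, time in s.
With the tool pointing down it reaches from about 0.35 to 0.9 m from the base axis. Payload 19.9 kg.
Tool frame: the origin (TCP) lies at the very end of the fingers, on their centre line; the grasp point (between the pads) lies 19 mm behind it; z points along the fingers, y is the line along which they close (so a half turn about z gives the same grasp; the last joint's range is limited). The gripper opens to 94 mm and grips with 3 to 60 N. Pads are 16 mm wide; open, the fingers measure 119 mm over their backs; the gripper's body (75 mm by 177 mm) begins 78 mm behind the grasp point.
Start: joints at [-1.389, 0.417, -0.01, 1.614, 0.005, 1.111, -0.053], TCP at [0.139, 0.609, 0.205] pointing down, gripper open.
Joint ranges: [-2.81, 2.81], [-0.39, 2.02], [-1.27, 1.25], [0.06, 2.57], [-1.19, 4.33], [0.19, 2], [-2.82, 2.82]. Speed limits (rad/s): [1.89, 1.89, 2.39, 2.39, 3.01, 3.01, 3.01].

## Interface

Orientations are given as a 3x3 rotation matrix whose columns are the frame's x, y, z axes.
In Python, from cell import ctrl gives the robot as it stands. Calls block until the motion is done:
- ctrl.move_ptp(position, orientation): joint-space move of the TCP to a pose.
- ctrl.move_l(position, speed=0.15, frame=None, until_force=None): straight line of the TCP; frame=None keeps the orientation; speed is the mean speed in m/s. With until_force (N) it stops when the force on the tool has changed by that much, and returns True; else False.
- ctrl.set_joints(angles): joint-space move.
- ctrl.gripper_to(opening, newtons=None): opening from 0.0 (shut) to 1.0 (fully open); newtons is the grip in N (None keeps the last); returns when the fingers have stopped.
- ctrl.sleep(seconds).
- ctrl.inverse_kinematics(position, orientation): joint angles nearest the present ones, or None.
- ctrl.read_state(): the state.
- ctrl.grab_frame(name): name is "side" or "top" or "wrist"; returns the picture (384x512x3 uint8, blue, green, red); there is no depth.
- ctrl.calibration(name): a dict with "fx", "fy", "cx", "cy" (pixels), "R" (3x3) and "t" (3): a world point X has camera coordinates R X + t. Camera axes: x right, y down, z forward; pixel columns grow to the right and rows downward; lengths in m; the calibration is good to about 2 mm. A picture is of the moment at which its call begins: read the wrist's pose just before it. calibration takes no time and is no camera call; for the wrist camera it gives the pose at the moment of the call.
A pose or a line that the arm cannot do raises ctrl.Unreachable and nothing moves.
- ctrl.job_done(): hands the job in; it is judged then, once.
The state is a dict: "t": time; "q": joint angles; "qvel": joint speeds; "tau": joint torques, N m; "tool_pos": TCP position; "ee_rot": TCP orientation; "ft_force": force on the tool from outside, world axes, zero at the start; "moment": the same for the moment, N m; "grip_width": opening from 0.0 (shut) to 1.0 (fully open); "gripper_force": force on a finger pad.
Only numpy, scipy, OpenCV 4.12 (cv2) and the standard library are available. Lean on these libraries where they do the work, as an engineer would, in place of code of your own. Each camera call takes 0.05 s, during which the arm holds its last target. There are 200 camera calls.

## Task

Two till coin trays have been left standing on edge on the black bench mat, one with its open side towards the robot and one with its open side away. With the gripper's fingers, push each one over where it stands so that it ends lying flat on its base with its coin compartments facing up; only push them, do not lift or carry them or slide them along the bench. Leave the carton, the card terminal and the paper roll where they are.

Things in the scene. Friction and masses are not known exactly. Their poses are not given: they have to be found in the camera images.
- tray_a: Grey plastic coin tray, 2 x 3 compartments, loose, standing on edge: 150 mm high (z), 160 wide (y), 50 thick (x), 4 mm walls, 0.2 to 0.42 kg; left, middle or right, like the other tray. Origin: middle of underside as it stands. +x points out of the open side (rims and dividers flush, at x = +25 mm), at the start along world +x, away from the robot, to 0.4 rad; outside of the base at x = -25 mm.
- tray_a_foot (a point): Middle of the lower edge of the base of tray_a as it stands (25 mm from its origin along its -x, same axes); it stays put on the bench while the tray goes over about it. Pushed near the top on the open side the tray tips, and falls onto its base by itself once it leans about 20 degrees; pushed low it slides.
- tray_b: Grey plastic coin tray, 2 x 3 compartments, loose, standing on edge: 150 mm high (z), 160 wide (y), 50 thick (x), 4 mm walls, 0.2 to 0.42 kg; left, middle or right, like the other tray. Origin: middle of underside as it stands. +x points out of the open side (rims and dividers flush, at x = +25 mm), at the start along world -x, towards the robot, to 0.4 rad; outside of the base at x = -25 mm.
- tray_b_foot (a point): Middle of the lower edge of the base of tray_b as it stands (25 mm from its origin along its -x, same axes); it stays put on the bench while the tray goes over about it. Pushed near the top on the open side the tray tips, and falls onto its base by itself once it leans about 20 degrees; pushed low it slides.
- roll: White paper receipt roll standing on end, 50 mm across, 57 mm high, at the right end of the row; origin at the centre of its underside. Leave alone.
- terminal: Black card terminal with keypad lying at the left end of the row, 170 x 80 mm, 40 mm high; origin at the centre of its underside. Leave alone.
- carton: Small closed cardboard carton in the row with the two trays (any of the three places), 130 x 90 mm, 70 mm high; origin at the centre of its underside. Leave alone.
Mind the look-alikes: they are no part of the job. What is shaped like the tray_a but turquoise or yellow is not meant. What is shaped like the tray_b but orange is not meant.

How it is judged:
At the end, for the whole second after the job is handed in: Both trays lie flat on their bases, compartments up (within about 6 degrees of level), at rest on the bench, the edge that each stood on at most 50 mm from where it began; carton, terminal and roll within 30 mm of where they stood (angle between each of tray_a, tray_b's own x axis and vertical below 0.1 rad and linear speed of each of tray_a, tray_b below 0.02 m/s and angular speed of each of tray_a, tray_b below 0.1 rad/s and height (world z) of each of tray_a_foot, tray_b_foot below 0.01 m and distance of each of tray_a_foot, tray_b_foot from where it was at the start of the episode below 0.05 m and distance of each of roll, terminal, carton from where it was at the start of the episode below 0.03 m); the robot touches nothing.
It fails at once if a tray is lifted: the edge it goes over rises more than 30 mm off the bench (height (world z) of any of tray_a_foot, tray_b_foot above 0.03 m).
It fails at once if a tray is carried or shoved: that edge is more than 80 mm from where it began (distance of any of tray_a_foot, tray_b_foot from where it was at the start of the episode above 0.08 m).
It fails at once if the carton, terminal or roll is moved more than 30 mm (distance of any of roll, terminal, carton from where it was at the start of the episode above 0.03 m).
It also fails if it takes over 43 s, if anything falls off the work surface, if the arm or the gripper's body presses on something with over 40 N, if the wrist force passes 120 N, or if a joint passes its speed limit or range.

## Working session

There is one attempt and no reset: what is moved stays moved. The work goes in short steps, each a Python script; the robot and the scene stay as the last script left them, time stands still between calls to the robot, and variables do not carry over. Pictures are saved under pics/ and viewed, at most 10 in all, crops included, and the job is handed in when it is done.

```bash
mkdir -p pics; python3 - <<'E'
from cell import ctrl
import cv2,numpy as np
ims=[]
for n in("top","side"):
    im=ctrl.grab_frame(n); cv2.imwrite(f"pics/{n}0.png",im); c=ctrl.calibration(n)
    R=np.array(c["R"]);t=np.array(c["t"]);print(n,c["fx"],c["cx"],c["cy"],(-R.T@t).round(3),R.round(2).tolist())
    cv2.imwrite(f"pics/{n}0v.png",cv2.resize(im,(768,576)))
print(ctrl.read_state()["t"])
E
```

```text
top 362.2139002956742 256.53341797212346 189.03224588194658 [0.33  0.008 1.377] [[0.02, -1.0, 0.01], [-0.99, -0.02, -0.1], [0.1, -0.01, -0.99]]
side 417.3334913795334 256.9996052062902 189.61837786771994 [ 1.144 -0.944  1.102] [[0.81, 0.59, 0.01], [0.4, -0.53, -0.74], [-0.43, 0.61, -0.67]]
0.1
```

View pics/top0v.png

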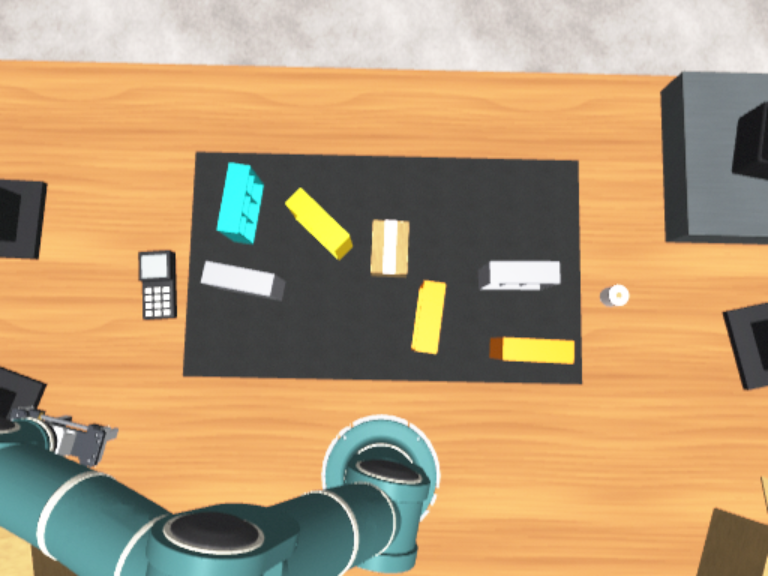

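View pics/side0v.png

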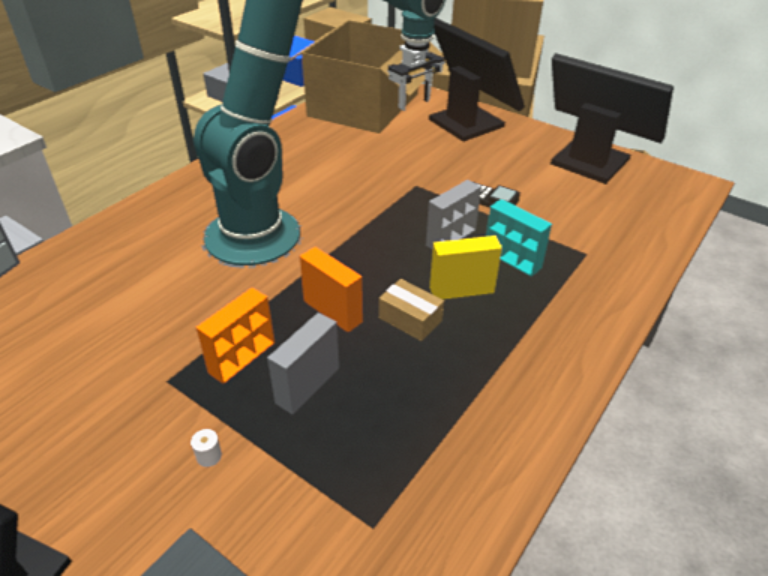

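The top view shows the left grey tray at about (240,280), with its open side away, so that is tray_a. The right grey tray at (520,273) has its open side towards the robot, so it is tray_b. There is a turquoise decoy behind tray_a, an orange one in front of tray_b, and the carton at (390,248). Next I'll measure the top faces on z = 0.15.

```bash
cat >h.py <<'E'
import cv2,numpy as np
from cell import ctrl
def ray(n,px,z):
    c=ctrl.calibration(n);R=np.array(c["R"]);t=np.array(c["t"]);o=-R.T@t
    d=np.stack([(px[:,0]-c["cx"])/c["fx"],(px[:,1]-c["cy"])/c["fy"],np.ones(len(px))],1)@R
    return (o+d*((z-o[2])/d[:,2])[:,None])[:,:2]
E
python3 - <<'E'
from h import *
im=cv2.imread("pics/top0.png");hsv=cv2.cvtColor(im,cv2.COLOR_BGR2HSV)
def show(name,m,roi):
    mm=np.zeros_like(m);x0,y0,x1,y1=roi;mm[y0:y1,x0:x1]=m[y0:y1,x0:x1]
    for c in cv2.findContours(mm,0,cv2.CHAIN_APPROX_NONE)[0]:
        if cv2.contourArea(c)<150: continue
        p=ray("top",c[:,0].astype(float)+0,.15)
        (ce,s,a)=cv2.minAreaRect(p.astype(np.float32))
        print(name,np.round(ce,3),np.round(s,3),round(a,1),np.round(cv2.boxPoints((ce,s,a)),3).tolist())
s,v,h=hsv[...,1],hsv[...,2],hsv[...,0]
g=((s<50)&(v>165)).astype(np.uint8)
show("a",g,(125,165,195,205)); show("b",g,(315,165,380,205))
show("turq",((h>80)&(h<100)&(s>100)).astype(np.uint8),(125,90,195,180))
show("orange",((h<33)&(s>100)).astype(np.uint8),(315,215,386,255))
show("yel",((h<33)&(s>100)).astype(np.uint8),(260,180,310,245))
E
```

```text
a [0.463 0.336] [0.161 0.052] 80.8 [[0.42500001192092896, 0.26100000739097595], [0.47699999809265137, 0.2529999911785126], [0.5019999742507935, 0.41100001335144043], [0.44999998807907104, 0.41999998688697815]]
b [ 0.484 -0.308] [0.062 0.179] 1.2 [[0.4519999921321869, -0.21899999678134918], [0.45500001311302185, -0.39800000190734863], [0.5170000195503235, -0.3970000147819519], [0.5139999985694885, -0.21799999475479126]]
turq [0.638 0.337] [0.091 0.184] 82.5 [[0.5410000085830688, 0.30399999022483826], [0.7239999771118164, 0.2800000011920929], [0.7350000143051147, 0.3700000047683716], [0.5529999732971191, 0.39399999380111694]]
orange [ 0.315 -0.331] [0.19  0.056] 88.3 [[0.2849999964237213, -0.42500001192092896], [0.3400000035762787, -0.4259999990463257], [0.34599998593330383, -0.2370000034570694], [0.28999999165534973, -0.23499999940395355]]
yel [ 0.386 -0.098] [0.061 0.166] 82.9 [[0.30000001192092896, -0.11900000274181366], [0.46399998664855957, -0.13899999856948853], [0.47200000286102295, -0.07800000160932541], [0.3070000112056732, -0.057999998331069946]]
```

```bash
cat >>h.py <<'E'
def push(face,n):
    """face: middle of open rim at the top; n: unit normal out of the open side"""
    n=np.array([*n,0])/np.linalg.norm(n); f=np.array([*face,0.]); z=np.array([0,0,-1.])
    best=None
    for s in(1,-1):
        y=s*np.cross(z,n); R=np.stack([np.cross(y,z),y,z],1)
        q=ctrl.inverse_kinematics(f+n*.022+[0,0,.3],R)
        if q is not None:
            d=abs(np.array(q)-ctrl.read_state()["q"]).max()
            if best is None or d<best[0]: best=(d,R)
    R=best[1]
    ctrl.move_ptp(f+n*.022+[0,0,.3],R)
    ctrl.move_l(f+n*.022+[0,0,.125],speed=.15)
    for k,d in enumerate((.008,-.015,-.035,-.06)):
        ctrl.move_l(f+n*d+[0,0,.125],speed=.06)
        s=ctrl.read_state();print(round(s["t"],1),d,np.round(s["ft_force"],1))
    ctrl.sleep(.6)
    ctrl.move_l(f+n*-.03+[0,0,.3],speed=.2)
    s=ctrl.read_state();print(s["t"],np.round(s["ft_force"],1))
E
python3 - <<'E'
from h import *
p=ctrl.read_state()["tool_pos"]
ctrl.gripper_to(.5); ctrl.move_l([p[0],p[1],.3],speed=.2)
push((.489,.332),(.988,-.156))
cv2.imwrite("pics/top1v.png",cv2.resize(ctrl.grab_frame("top"),(768,576)))
E
```

```text
5.0 0.008 [-0.1 -0.8 -1.1]
5.5 -0.015 [ 0.  -0.4 -0.1]
6.0 -0.035 [-0.1  1.1  0.4]
6.6 -0.06 [-0.  -0.7 -0.2]
8.2167 [-0.4 -0.1 -0.8]
```

View pics/top1v.png

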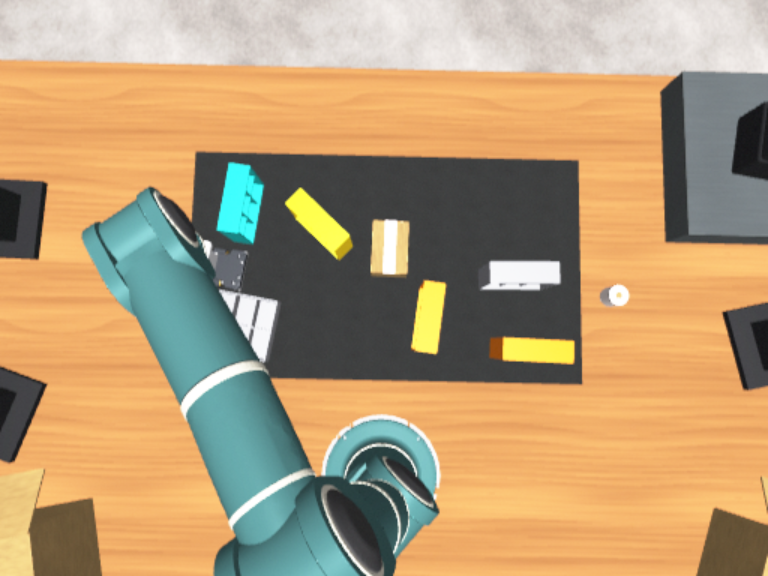

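Tray_a now lies flat with its compartments up, around (250,325), and turquoise is untouched. Tray_b next.

```bash
python3 - <<'E'
from h import *
push((.466,-.318),(-1,.02))
p=ctrl.read_state()["tool_pos"]; ctrl.move_ptp([.42,.0,.4],ctrl.read_state()["ee_rot"])
im=ctrl.grab_frame("top");cv2.imwrite("pics/top2.png",im)
cv2.imwrite("pics/top2v.png",cv2.resize(im,(768,576)))
hsv=cv2.cvtColor(im,cv2.COLOR_BGR2HSV)
g=((hsv[...,1]<50)&(hsv[...,2]>110)).astype(np.uint8)
for r in((125,165,195,250),(315,90,386,215)):
    m=np.zeros_like(g);m[r[1]:r[3],r[0]:r[2]]=g[r[1]:r[3],r[0]:r[2]];m=cv2.morphologyEx(m,cv2.MORPH_CLOSE,np.ones((5,5)))
    c=max(cv2.findContours(m,0,cv2.CHAIN_APPROX_NONE)[0],key=cv2.contourArea)
    b=cv2.minAreaRect(ray("top",c[:,0].astype(float),.05).astype(np.float32));print(np.round(b[0],3),np.round(b[1],3),np.round(cv2.boxPoints(b),3).tolist())
cv2.imwrite("pics/side2v.png",cv2.resize(ctrl.grab_frame("side"),(768,576)))
print(ctrl.read_state()["t"])
E
```

```text
12.3 0.008 [-1.4  0.7 -0.1]
12.8 -0.015 [0.2 0.2 0.1]
13.3 -0.035 [-0.4  0.6  0.3]
13.9 -0.06 [-0.2 -0.5  0.2]
15.525 [-0.2  0.1  0.1]
[0.361 0.354] [0.162 0.154] [[0.2709999978542328, 0.28700000047683716], [0.4230000078678131, 0.26100000739097595], [0.44999998807907104, 0.42100000381469727], [0.29899999499320984, 0.44699999690055847]]
[ 0.593 -0.315] [0.155 0.163] [[0.5130000114440918, -0.23499999940395355], [0.5170000195503235, -0.39800000190734863], [0.671999990940094, -0.39500001072883606], [0.6679999828338623, -0.23199999332427979]]
16.9667
```

View pics/top2v.png

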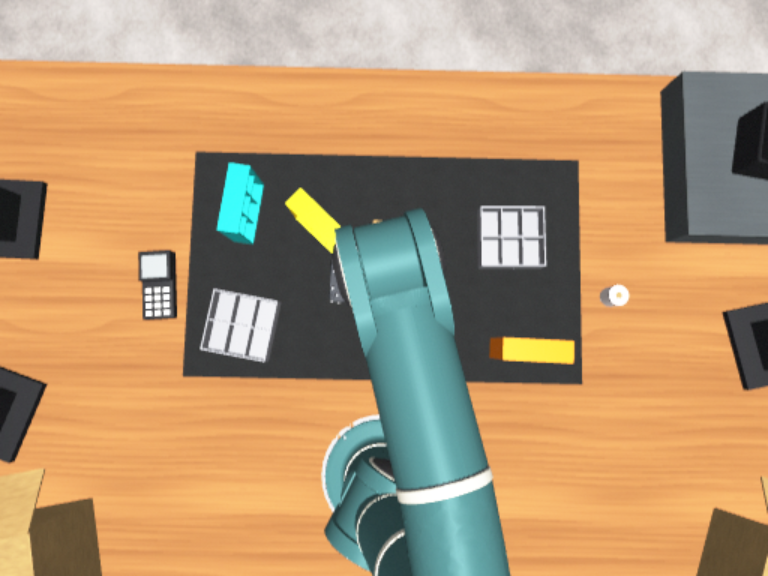

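View pics/side2v.png

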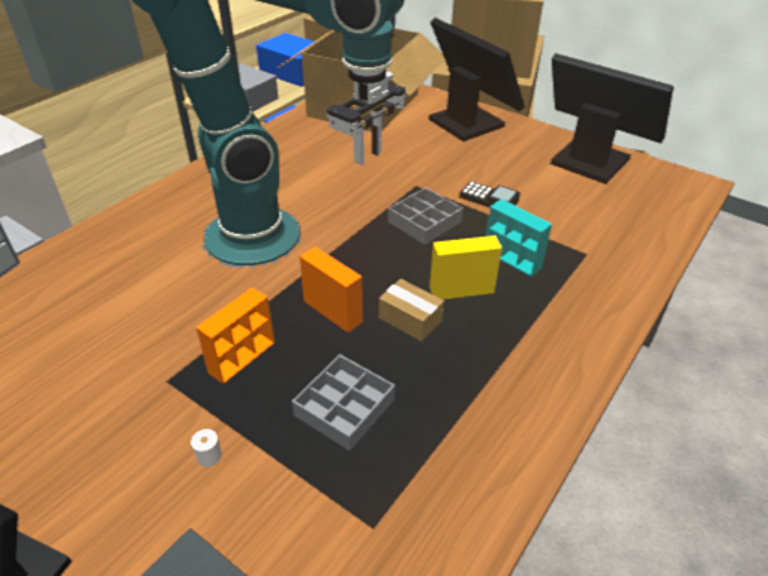

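Both trays lie flat with their compartments up, at about (240,325) and (513,237) in the top view. Each foot edge is within a few millimetres of where it began. The carton, terminal and roll have not moved, and the robot is clear.

```bash
python3 -c "
from cell import ctrl
ctrl.sleep(.3);print(ctrl.job_done())"
```

```text
the job is handed in; nothing more can be done
None
```

Both grey trays were pushed over and lie flat with compartments up, close to where they stood; the carton, terminal and roll are undisturbed, and the job was handed in at about 17 s (no verdict was returned).

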